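# Open the gas tap halfway, refit the hob knob and hold it pressed in

### The job

The control knob has come off the small gas hob. First turn the hob's gas tap lever to half open, 45 degrees between across the pipe and along it. Then fit the knob on the bare D-shaped spindle, turned so that its flat matches, push it fully home and keep it pressed right in against the spring: finish still holding it down. Leave the kettle, the mug, the tin and the matchbox alone.

Things in the scene. Friction and masses are not known exactly. Their poses are not given: they have to be found in the camera images.
- hob: Fixed table-top gas hob, white case with a steel deck, 200 (x) x 320 (y) x 60 mm high; a burner with a pan support (86 mm high over the worktop) on its left half, the spindle and the gas tap on its right half. Origin under its centre on the worktop; x points to the back, y to the left when seen from its front.
- tap_pivot (a point): Point on the upright axis of the gas tap (brass block on the brass feed pipe, which runs along the hob's y) at the mid-height of the lever, 28 mm above the deck. Axes as the hob's. In the hob's frame it lies at (30, -115, 88) mm.
- lever_grip (a point): Point to grip on the tap lever, 50 mm from the pivot. The lever is a flat steel bar 10 mm wide and 12 mm high, its underside 22 mm and its top 34 mm above the deck, reaching 75 mm from the pivot. x points along the lever, outward from the pivot; z up.
- tap_lever (a joint): Angle of the tap lever in rad: 0 = closed, lever across the pipe and pointing to the front of the hob; grows counter-clockwise seen from above; 1.571 = fully open, lever along the pipe, pointing to the right of the hob; 0.785 = half open, lever over the short black mark on the deck. Stiff (about 0.06 N m), stays where it is left.
- spindle_tip (a point): Top centre of the bare upright D-shaped steel spindle, 14 mm diameter, one flat 3 mm from the axis, last 5 mm tapered. At (30, -35, 92) mm in the hob's frame when out, 32 mm above the deck. x points out of the flat (roughly to the hob's front), z up. It turns only stiffly (0.05 N m).
- spindle (a joint): How far the spindle is pressed in, in m: 0 = out, 0.006 = fully in, at a stop. Sprung: starts to move at 5 N, fully in at 12 N. With the knob home on it, the knob's underside lies 18 mm below the spindle's tip: 14 mm above the deck when out, 8 mm when fully in.
- knob: Loose black control knob, 50 g, upright on the worktop right of the hob: skirt 46 mm diameter, 22 mm high; on it a straight grip bar 40 mm long (along x), 12 wide, 24 high (46 mm in all). D-shaped bore in the underside, 18 mm deep, 15.6 mm diameter, its flat 3.8 mm from the axis at the +x side, mouth slightly wider. Origin: centre of the underside; z up; +x to the flat and the nose.
- knob_pointer (a point): Point on the knob's small nose, 25 mm from its axis along its +x and 22 mm above its underside. The nose (reaching 30 mm from the axis) and the inlaid line on top of the bar mark the side of the bore's flat.
- kettle: White enamel kettle with a black handle, about 194 x 231 x 234 mm, to the left of the hob; origin under its centre. Leave alone.
- mug: Striped mug, 86 x 120 x 101 mm, to the left of the hob near the front; origin under its centre. Leave alone.
- tin: Food tin, 58 mm diameter, 72 mm high, at the right behind the knob; origin under its centre. Leave alone.
- matches: Matchbox, 110 x 55 x 26 mm, at the right behind the tin; origin under its centre. Leave alone.
Things that resemble listed ones, but are neither listed nor needed, are in the scene too. Of the things that look like the knob, take the one that is nearest to the robot's base at the start.

How it is judged:
On the way, in this order (a step that is already met when the one before it is completed fails the run):
1. the tap lever stands half open (45 degrees, within 7) with nothing touching it, the knob not yet on the spindle (value of joint tap_lever between 0.663 and 0.907 rad and contact force between tap_lever and the fingers below 0.1 N and horizontal distance between knob and spindle_tip above 0.05 m), for 0.2 s.
2. the knob is home on the spindle, flat to flat (horizontal distance between knob and spindle_tip below 0.003 m and z of knob in the frame of spindle_tip below -0.0155 m and x of knob_pointer in the frame of spindle_tip above 0.02 m), for 0.1 s.
At the end, for the whole second after the job is handed in: The tap lever stands at 45 degrees within 7. The knob is on the spindle, flat to flat, its axis within 3 mm and 0.12 rad of the spindle's and its underside at least 15.5 mm below the spindle's tip; the fingers hold it pressed so that the spindle is in by more than 4 of its 6 mm (all of step 2 and value of joint tap_lever between 0.663 and 0.907 rad and angle between the z axis of knob and the z axis of spindle_tip, either way round below 0.12 rad and value of joint spindle above 0.004 m and contact force between the fingers and knob above 2 N); the arm keeps its last pose, push and grip.
It fails at once if a bystander (kettle, mug, tin or matchbox) is moved by more than 30 mm (distance of any of kettle, mug, tin, matches from where it was at the start of the episode above 0.03 m).
It also fails if it takes over 51 s, if anything falls off the work surface, if the arm or the gripper's body presses on something with over 40 N, if the wrist force passes 120 N, or if a joint passes its speed limit or range.

### The arm

A 7-joint arm with a two-finger parallel gripper is mounted at the origin on a cart in front of the work surface, level with it; the furniture and walls round the work are solid. World frame = base frame: x ahead of the robot, y to its left, z up, the work surface at z = 0. Lengths are in m, angles in rad, forces in N, time in s.
With the tool pointing down it reaches from about 0.425 to 0.95 m from the base axis. Payload 4.7 kg.
Tool frame: the origin (TCP) lies at the very end of the fingers, on their centre line; the grasp point (between the pads) lies 19 mm behind it; z points along the fingers, y is the line along which they close (so a half turn about z gives the same grasp; the last joint's range is limited). The gripper opens to 87 mm and grips with 3 to 60 N. Pads are 19 mm wide; open, the fingers measure 117 mm over their backs; the gripper's body (75 mm by 190 mm) begins 51 mm behind the grasp point.
Start: joints at [-1.275, 0.469, -0.049, 1.532, 0.024, 1.141, -0.082], TCP at [0.215, 0.64, 0.223] pointing down, gripper open.
Joint ranges: [-2.59, 2.59], [-0.33, 1.99], [-1.39, 1.29], [0.1, 2.45], [-1.04, 4.18], [0.21, 1.99], [-2.66, 2.66]. Speed limits (rad/s): [2.57, 2.57, 3.14, 3.14, 3.14, 3.14, 3.14].

### API

Orientations are given as a rotation vector (axis times angle).
In Python, from plant import manip gives the robot as it stands.
- The arm moves only by the tool play_rows, never from a script. Its argument "series" is a list of rows, each a list of 3 entries, a list of its own where there are three numbers: the gripper's target within -1 to 1 (fully open at 1, half-way at 0, shut at -1), then the shift along the tool's x, y, z normalised to -1 to 1, where 1 is 25 mm, then the turn about the tool's z normalised to -1 to 1, where 1 is 0.15 rad. In form: [[claw, [x, y, z], yaw], ...]. A call has 1 to 10 rows; each row shifts and turns the commanded pose from where the row before left it, along the tool's axes as they then stand; what a row does not reach is not made up. A row lasts 1/8 s, in which the tool goes at most 62.5 mm and 10.7 degrees, less where a joint would pass 70% of its speed; a pose out of reach is approached as far as the arm can. A call with a number of a shift or a turn outside -1 to 1 is refused whole. A call with a gripper value outside its range is refused whole. The fingers move at their own pace and stop on an object; "force" is the grip in N (left out, the last holds). Time passes only in rows, so rows that do not move let the fingers close. It gives the time, the measured TCP pose, the force, the opening and the grip force at its end, in the units of the state.
- manip.observe(): the state, without advancing time (a new reading comes with each control period).
- manip.camera(name): name is "side" or "top"; returns a dict with "frame" (420x560x3 uint8, red, green, blue), "fx", "fy", "cx", "cy" (pixels), "R" (3x3) and "t" (3): a world point X has camera coordinates R X + t. Camera axes: x right, y down, z forward; pixel columns grow to the right and rows downward; lengths in m; the calibration is good to about 2 mm. A picture is of the moment at which its call begins. There is no depth.
- manip.sign_off(): hands the job in; it is judged then, once.
Trained networks look in a picture, given as the dict that the camera call returned (one of the last four; its "shot" number tells which), for a name from the list of things; names that differ only in an ending like _2 or _b are one class to them, and where a whole thing is asked for, a point or a joint stands for the part that bears it (a point fixed in the world has none). Each returns a list of dicts, best first, with "score" (0 to 1); they miss things now and then, are a little off and sometimes report something else, mostly with a low value. They report only what shows in the picture. A call takes as long as a camera call. They do not tell look-alikes from the thing itself.
- manip.boxes_of(picture, thing): "centre" ([column, row] in pixels, amid what is visible of it).
- manip.tip_of(picture, thing): "centre" ([column, row] in pixels: a listed point, or the origin of a listed thing).
The state is a dict: "clock": time; "joint_pos": joint angles; "joint_velocities": joint speeds; "joint_efforts": joint torques, N m; "position": TCP position; "tcp_rot": TCP orientation; "wrist_force": force on the tool from outside, world axes, zero at the start; "torque": the same for the moment, N m; "width": opening from 0.0 (shut) to 1.0 (fully open); "grip_force": force on a finger pad.
Only numpy, scipy, OpenCV 4.12 (cv2) and the standard library are available. Lean on these libraries where they do the work, as an engineer would, in place of code of your own. Each camera call takes 0.05 s, during which the arm holds its last target. There are 200 camera calls.

## Working session

There is one attempt and no reset: what is moved stays moved. The work goes in short steps, Python scripts to look and compute and a tool call to move; the robot and the scene stay as the last step left them, time stands still between calls to the robot, and variables do not carry over. Pictures are saved under pics/ and viewed, at most 13 in all, crops included, and the job is handed in when it is done.

Besides the shell and the picture viewer there is one more tool, called after "Emit:" by a JSON object that holds its "name" and its "arguments". play_rows: Moves the arm, as the interface text tells. Its arguments: {"type":"object","properties":{"series":{"type":"array"},"force":{"type":"number"}},"required":["series"]}

```bash
mkdir -p pics
cat > h.py <<'E'
from plant import manip
import numpy as np, cv2
from scipy.spatial.transform import Rotation as Ro
def ray(p,uv):
    R=np.array(p['R']);t=np.array(p['t'])
    d=R.T@np.array([(uv[0]-p['cx'])/p['fx'],(uv[1]-p['cy'])/p['fy'],1]);return -R.T@t,d/np.linalg.norm(d)
def atz(p,uv,z):
    o,d=ray(p,uv);return o+d*(z-o[2])/d[2]
def proj(p,X):
    c=np.array(p['R'])@np.array(X)+np.array(p['t']);return [p['cx']+p['fx']*c[0]/c[2],p['cy']+p['fy']*c[1]/c[2]]
def tri(p1,u1,p2,u2):
    A=[];b=[];
    for p,u in((p1,u1),(p2,u2)):
        o,d=ray(p,u);M=np.eye(3)-np.outer(d,d);A.append(M);b.append(M@o)
    return np.linalg.lstsq(np.vstack(A),np.hstack(b),rcond=None)[0]
E
python3 - <<'E'
from h import *
np.set_printoptions(precision=4,suppress=True)
P={n:manip.camera(n) for n in('top','side')}
for n,p in P.items():
    cv2.imwrite(f'pics/{n}0.png',p['frame'][:,:,::-1]); print(n,-np.array(p['R']).T@p['t'],p['fx'])
    for th in['hob','tap_pivot','lever_grip','spindle_tip','knob','knob_pointer','tin','matches']:
        r=manip.tip_of(p,th);print(th,[(np.round(x['centre'],1).tolist(),round(x['score'],2)) for x in r[:4]])
s=manip.observe();print(s)
E
```

```text
top [0.4505 0.1869 1.2101] 399.3202697134245
hob [([268.5, 250.2], 0.62)]
tap_pivot [([306.6, 243.1], 0.67)]
lever_grip [([308.3, 263.3], 0.53)]
spindle_tip [([382.8, 234.7], 0.68)]
knob [([388.8, 235.0], 0.52)]
knob_pointer [([388.6, 243.1], 0.6), ([304.3, 260.5], 0.27)]
tin [([415.4, 199.6], 0.75)]
matches []
side [ 0.29   -0.7232  0.76  ] 392.68571914005724
hob [([385.4, 313.4], 0.6), ([236.1, 228.2], 0.57)]
tap_pivot [([249.9, 229.0], 0.78)]
lever_grip [([227.0, 231.6], 0.73)]
spindle_tip [([245.1, 210.3], 0.5)]
knob [([416.9, 298.7], 0.89), ([290.6, 319.3], 0.79), ([281.4, 316.9], 0.34), ([221.7, 175.5], 0.33)]
knob_pointer [([428.6, 290.0], 0.73), ([282.3, 316.1], 0.7), ([249.7, 227.8], 0.28)]
tin [([349.9, 332.7], 0.97)]
matches [([387.7, 315.9], 0.66)]
{'clock': 0.9, 'joint_pos': array([-1.2749,  0.4686, -0.0486,  1.5325,  0.0241,  1.141 , -0.0823]), 'joint_velocities': array([-0.0013, -0.0002,  0.0012,  0.0018, -0.0013, -0.0006,  0.0006]), 'joint_efforts': array([  0.0001, -50.7804,  -0.0811, -23.6455,  -0.0615,   0.031 ,
         0.    ]), 'position': array([0.2154, 0.6397, 0.2226]), 'tcp_rot': array([-0.508 , -3.1002, -0.0001]), 'wrist_force': array([ 0.6745,  0.3605, -0.2115]), 'torque': array([-0.0419, -0.0405,  0.0266]), 'grip_force': 0.0, 'width': 1.0017312535842133}
```

View pics/top0.png

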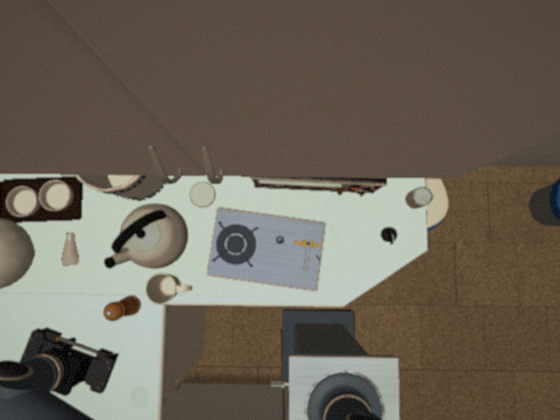

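View pics/side0.png

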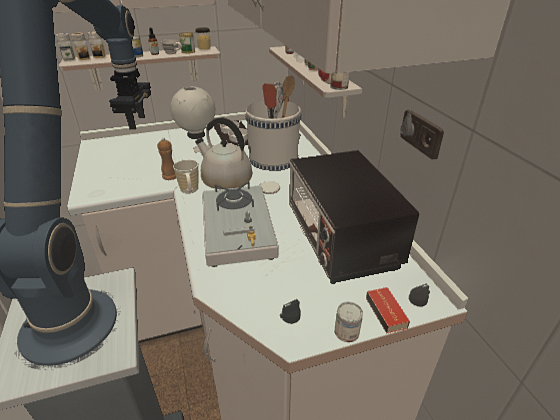

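Run:
```python
from h import *
np.set_printoptions(precision=4,suppress=True)
P={n:manip.camera(n) for n in('top','side')}
T,S=P['top'],P['side']
for th in ['knob','knob_pointer','spindle_tip','tap_pivot','lever_grip']:
    a=manip.tip_of(T,th);b=manip.tip_of(S,th)
    print(th)
    for x in a[:2]:
        for y in b[:3]: print(np.round(x['centre'],1),np.round(y['centre'],1),tri(T,x['centre'],S,y['centre']))
C=[atz(T,c,.06) for c in [(218,209),(326,221),(317,290),(208,276)]]
print(np.array(C));c=np.mean(C,0);e=(C[0]-C[1]+C[3]-C[2]);yaw=np.arctan2(e[1],e[0])-np.pi/2;print('hob',c,yaw)
R=Ro.from_euler('z',yaw).as_matrix()
for q in[(30,-115,88),(30,-35,92),(-20,-115,88)]:
    X=c*[1,1,0]+R@(np.array(q)/1000);print(q,X,proj(T,X),proj(S,X))
print(atz(S,(349.9,332.7),0),manip.observe()['clock'])
a=cv2.resize(T['frame'][205:295,205:425],None,fx=3.6,fy=3.6,interpolation=2)
b=cv2.resize(S['frame'][180:330,190:320],None,fx=4,fy=4,interpolation=2)[:600]
cv2.imwrite('pics/a.png',a[:,:,::-1]);cv2.imwrite('pics/b.png',b[:,:,::-1])
```

```text
knob
[385.2 232.3] [290.4 316. ] [ 0.5132 -0.1285 -0.0113]
[385.2 232.3] [416.8 296.8] [ 0.6278 -0.1869  0.0969]
[385.2 232.3] [219.  177.9] [ 0.4408 -0.0294  0.35  ]
[390.6 238.5] [290.4 316. ] [ 0.5008 -0.1414  0.0068]
[390.6 238.5] [416.8 296.8] [ 0.6117 -0.1987  0.1165]
[390.6 238.5] [219.  177.9] [ 0.4335 -0.0397  0.3551]
knob_pointer
[392.7 240.2] [279.9 317.3] [ 0.4851 -0.1434  0.0125]
[392.7 240.2] [427.5 290.9] [ 0.6119 -0.2061  0.1463]
spindle_tip
tap_pivot
[309.5 245.9] [252.2 230. ] [0.4749 0.1074 0.0875]
[309.5 245.9] [281.4 317.3] [ 0.5135  0.0736 -0.2552]
lever_grip
[304.9 258.6] [231.5 227.1] [0.4304 0.1224 0.0981]
[[0.5739 0.3719 0.06  ]
 [0.5423 0.0591 0.06  ]
 [0.3465 0.0851 0.06  ]
 [0.3819 0.3949 0.06  ]]
hob [0.4611 0.2278 0.06  ] -0.10720287751767699
(30, -115, 88) [0.4786 0.1102 0.088 ] [np.float64(308.8750241124016), np.float64(242.72086721621142)] [np.float64(251.38053052845927), np.float64(229.1600874668313)]
(30, -35, 92) [0.4872 0.1897 0.092 ] [np.float64(280.4653379897556), np.float64(239.292705578556)] [np.float64(247.28747542683146), np.float64(211.41206701584989)]
(-20, -115, 88) [0.4289 0.1156 0.088 ] [np.float64(306.9130649004796), np.float64(260.63625052556375)] [np.float64(233.30146016591294), np.float64(231.46693784353886)]
[ 0.6228 -0.2242  0.    ] 1.5
```

View pics/a.png

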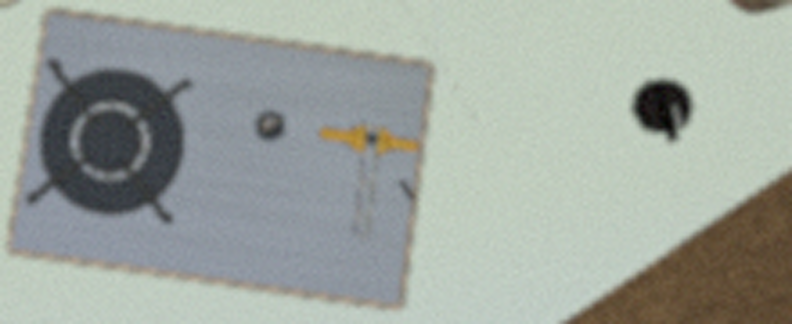

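View pics/b.png

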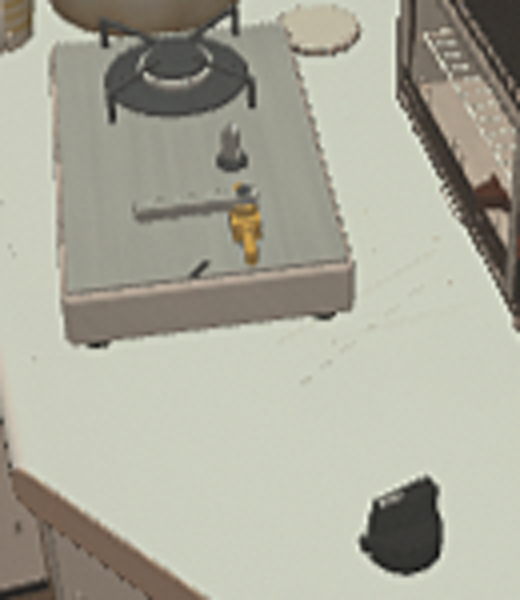

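Emit:
{"name": "play_rows", "arguments": {"series": [[0.2,[0,-0.5,-0.5],-0.73],[0.2,[0,-1,-0.5],-0.73],[0.2,[-0.5,-1,0],0],[0.2,[-0.5,-1,0],0],[0.2,[-0.5,-1,0],0],[0.2,[-0.5,-1,0],0],[0.2,[-0.5,-1,0],0],[0.2,[-0.5,-1,0],0],[0.2,[-0.5,-1,0],0],[0.2,[-0.5,-1,0],0]], "force": 15}}

```text
clock: 2.75
position: [0.2847, 0.3932, 0.2478]
tcp_rot: [0.166, 3.137, 0.001]
wrist_force: [0.5, 0.1, 1.4]
width: 0.598
grip_force: 0.0
```

Emit:
{"name": "play_rows", "arguments": {"series": [[0.0,[-0.6,-1,0.2],0],[0.0,[-0.6,-1,0.2],0],[0.0,[-0.6,-1,0.2],0],[0.0,[-0.6,-1,0.2],0],[0.0,[-0.6,-1,0.2],0],[0.0,[-0.6,-1,0],0],[0.0,[-0.6,-1,0],0],[0.0,[-0.6,-1,0],0],[0,[0,0,0],0],[0,[0,0,0],0]]}}

```text
clock: 4.0
position: [0.3823, 0.1832, 0.2227]
tcp_rot: [0.165, 3.137, 0.001]
wrist_force: [-0.4, -0.8, -0.4]
width: 0.504
grip_force: 0.0
```

```bash
cat >> h.py <<'E'
def go(X,phi=None):
    s=manip.observe();M=Ro.from_rotvec(s['tcp_rot']).as_matrix();d=M.T@(np.array(X)-s['position'])
    ph=np.degrees(np.arctan2(M[1,0],M[0,0]))
    print('clk',round(s['clock'],2),'pos',np.round(s['position'],4),'phi',round(ph,2),'shift mm',np.round(d*1000,1),'units',np.round(d/.025,2),'yaw', None if phi is None else round(-np.radians((phi-ph+180)%360-180)/.15,2),'w',s['width'],'F',np.round(s['wrist_force'],1),'j',np.round(s['joint_pos'],2))
E
python3 -c "
from h import *
go([.429,.1155,.13],173.9)
T=manip.camera('top')
print(atz(T,(388.9,233.9),.03),atz(T,(392.8,243.3),.022),atz(T,(280,239.7),.092),atz(T,(308.3,243.05),.094),atz(T,(305.6,270.3),.094))"
```

```text
clk 4.0 pos [0.3823 0.1832 0.2227] phi 173.98 shift mm [-53.5 -62.5  92.6] units [-2.14 -2.5   3.71] yaw 0.01 w 0.5037264389668974 F [-0.4 -0.8 -0.4] j [-0.71  0.05  0.17  2.1  -0.01  1.    0.93]
[ 0.5085479  -0.12909284  0.03      ] [ 0.48131818 -0.14214345  0.022     ] [0.48605392 0.19103041 0.092     ] [0.47756173 0.11220911 0.094     ] [0.40257384 0.11948437 0.094     ]
```

Emit:
{"name": "play_rows", "arguments": {"series": [[0,[-0.71,-0.83,0.9],0],[0,[-0.71,-0.83,0.9],0],[0,[-0.71,-0.83,0.9],0],[0,[0,0,0.6],0],[0,[0,0,0],0]]}}

```text
clock: 4.68
position: [0.428, 0.1155, 0.1391]
tcp_rot: [-0.164, -3.135, 0.002]
wrist_force: [0.4, -0.4, -0.1]
width: 0.496
grip_force: 0.0
```

```bash
python3 -c "
from h import *
go([.428,.116,.072],174.2)
S=manip.camera('side')
cv2.imwrite('pics/c.png',cv2.resize(S['frame'][130:280,160:320],None,fx=4,fy=4,interpolation=2)[:,:,::-1])"
```

```text
clk 4.67 pos [0.428  0.1155 0.1391] phi 174.02 shift mm [-0.1  0.6 67.1] units [-0.    0.02  2.68] yaw -0.02 w 0.49607830553184 F [ 0.4 -0.4 -0.1] j [-0.58  0.2   0.25  2.16 -0.07  0.79  1.18]
```

View pics/c.png

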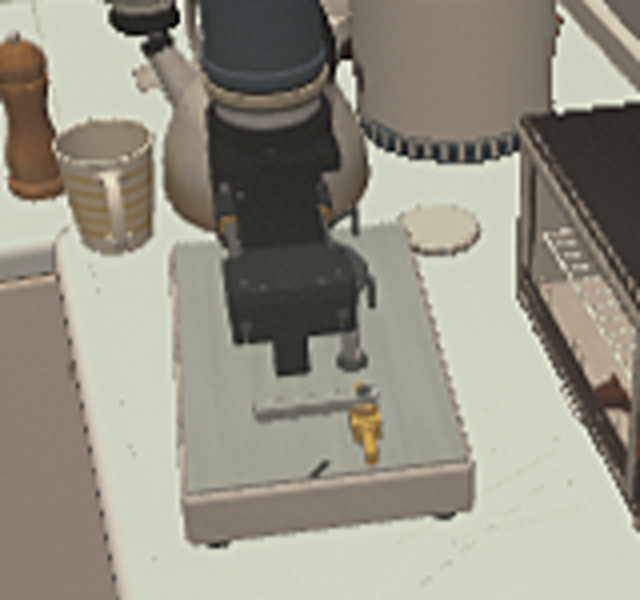

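Emit:
{"name": "play_rows", "arguments": {"series": [[0,[0,0,0.9],0],[0,[0,0,0.9],0],[0,[0,0,0.85],0],[0,[0,0,0],0],[-1,[0,0,0],0],[-1,[0,0,0],0],[-1,[0,0,0],0],[-1,[0,0,0],0]]}}

```text
clock: 5.72
position: [0.4291, 0.1151, 0.0741]
tcp_rot: [0.166, 3.137, 0.001]
wrist_force: [-0.5, 1.6, 0.6]
width: 0.131
grip_force: 1.0
```

Emit:
{"name": "play_rows", "arguments": {"series": [[-1,[0,0,0],0],[-1,[-0.01,-0.196,0],-0.654],[-1,[-0.01,-0.196,0],-0.654],[-1,[-0.01,-0.196,0],-0.654],[-1,[-0.01,-0.196,0],-0.654],[-1,[-0.01,-0.196,0],-0.654],[-1,[-0.01,-0.196,0],-0.654],[-1,[-0.01,-0.196,0],-0.654],[-1,[-0.01,-0.196,0],-0.654],[-1,[0,0,0],0]]}}

```text
clock: 6.98
position: [0.4405, 0.08, 0.0741]
tcp_rot: [-1.049, 2.959, 0.003]
wrist_force: [-0.1, 4.5, 0.7]
width: 0.112
grip_force: 15.1
```

```bash
python3 -c "
from h import *
go([.4392,.0799,.072],219)"
```

```text
clk 6.97 pos [0.4405 0.08   0.0741] phi -140.96 shift mm [1.1 0.7 2.1] units [0.04 0.03 0.08] yaw 0.0 w 0.11206421484310553 F [-0.1  4.5  0.7] j [-0.32  0.31  0.06  2.2  -0.03  0.63  2.01]
```

Emit:
{"name": "play_rows", "arguments": {"series": [[0.4,[0,0,0],0],[0.4,[0,0,0],0],[0.4,[0,0,-0.3],0],[0.4,[0,0,-1],0],[0.4,[0,0,-1],0],[0.4,[0,0,-1],0],[0.4,[0,0,0],0]]}}

```text
clock: 7.85
position: [0.4412, 0.0784, 0.1583]
tcp_rot: [-1.044, 2.958, -0.0]
wrist_force: [0.4, -0.0, 0.2]
width: 0.689
grip_force: 0.0
```

Run:
```python
from h import *
go([.5085,-.129,.13],200)
S=manip.camera('side');T=manip.camera('top')
for a,b in [((285,305),(298,299.5)),((285,305),(290,302.5))]:
    A,B=atz(S,a,.046),atz(S,b,.046);d=A-B;print(A,B,np.degrees(np.arctan2(d[1],d[0]))%360)
print(atz(S,(280.75,315),.022))
for th in('lever_grip','knob','knob_pointer'): print(th,[ (n,np.round(x['centre'],1)) for n,p in(('S',S),('T',T)) for x in manip.tip_of(p,th)[:2]])
a=cv2.resize(S['frame'][285:335,260:320],None,fx=6.5,fy=6.5,interpolation=2)
b=cv2.resize(S['frame'][190:270,195:285],None,fx=4.3,fy=4.3,interpolation=2)
h=max(a.shape[0],b.shape[0]);pad=lambda i:np.pad(i,((0,h-i.shape[0]),(0,0),(0,0)))
cv2.imwrite('pics/d.png',np.hstack([pad(a),pad(b)])[:,:,::-1])
```

```text
clk 7.85 pos [0.4412 0.0784 0.1583] phi -141.12 shift mm [  77.9 -203.6   28.3] units [ 3.12 -8.14  1.13] yaw 2.2 w 0.688583087270627 F [ 0.4 -0.   0.2] j [-0.33  0.17  0.07  2.13 -0.02  0.84  2.  ]
[ 0.49316717 -0.13828076  0.046     ] [ 0.52782486 -0.1318191   0.046     ] 190.56110429187592
[ 0.49316717 -0.13828076  0.046     ] [ 0.50676158 -0.13471542  0.046     ] 194.69572473809333
[ 0.48085662 -0.14417091  0.022     ]
lever_grip [('S', array([238.1, 238. ])), ('T', array([319.6, 257.3]))]
knob [('S', array([416.3, 298.3])), ('S', array([291.2, 315.3])), ('T', array([387. , 233.8]))]
knob_pointer [('S', array([282.4, 318.5])), ('S', array([427.9, 289.2]))]
```

View pics/d.png

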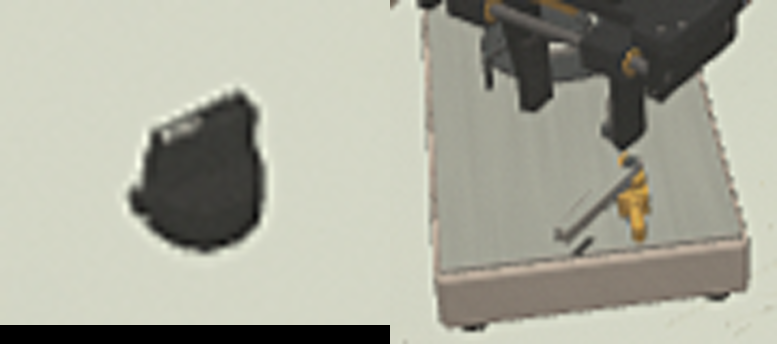

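Emit:
{"name": "play_rows", "arguments": {"series": [[0.4,[0,0,0],0.89],[0.4,[0,0,0],0.89],[0.4,[0,0,0],0.88],[0.4,[-0.03,-0.98,0],0],[0.4,[-0.03,-0.98,0],0],[0.4,[-0.03,-0.98,0],0],[0.4,[-0.03,-0.98,0],0],[0.4,[-0.03,-0.98,0],0],[0.4,[-0.03,-0.98,0],0],[0.4,[-0.03,-0.98,0.3],0]]}}

```text
clock: 9.5
position: [0.4928, -0.0859, 0.1487]
tcp_rot: [-0.438, 3.11, -0.0]
wrist_force: [0.1, -0.8, -0.6]
width: 0.7
grip_force: 0.0
```

Emit:
{"name": "play_rows", "arguments": {"series": [[0.2,[-0.03,-0.98,0.5],0],[0.2,[-0.03,-0.98,0.7],0],[0.2,[0,0,0.5],0],[0.2,[0,0,0],0],[0.2,[0,0,0],0]]}}

```text
clock: 10.12
position: [0.5074, -0.1306, 0.1065]
tcp_rot: [-0.441, 3.11, 0.001]
wrist_force: [-0.0, 0.0, 0.8]
width: 0.6
grip_force: 0.0
```

Run:
```python
from h import *
go([.509,-.132,.026],196)
S=manip.camera('side');T=manip.camera('top')
u=manip.tip_of(S,'lever_grip')[0]['centre'];v=manip.tip_of(T,'lever_grip')[0]['centre'];X=tri(S,u,T,v);d=X-[.478,.1115,.09];print('lever',X,np.degrees(np.arctan2(d[1],d[0]))%360)
cv2.imwrite('pics/e.png',cv2.resize(S['frame'][210:340,220:350],None,fx=4.5,fy=4.5,interpolation=2)[:,:,::-1])
```

```text
clk 10.12 pos [ 0.5074 -0.1306  0.1065] phi -163.86 shift mm [-1.2 -1.8 80.5] units [-0.05 -0.07  3.22] yaw 0.02 w 0.5997380208949973 F [-0.   0.   0.8] j [-0.02  0.37  0.23  2.02 -0.12  0.77  2.14]
lever [0.42308371 0.09715162 0.2879786 ] 194.64273992181987
```

View pics/e.png

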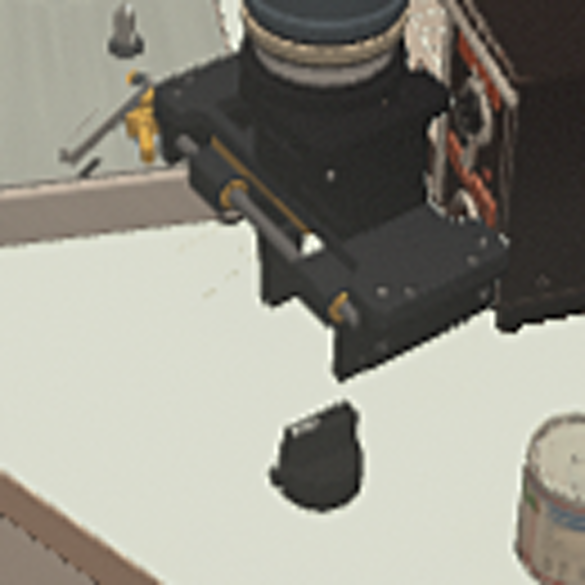

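```bash
cat > fit.py <<'E'
from h import *
from scipy.optimize import minimize
def parts(r=.023):
    a=np.linspace(0,2*np.pi,40);c=np.c_[r*np.cos(a),r*np.sin(a)]
    cyl=np.vstack([np.c_[c,0*a],np.c_[c,0*a+.022]])
    box=lambda x0,x1,w,z0,z1:np.array([[x,y,z] for x in(x0,x1) for y in(-w,w) for z in(z0,z1)])
    return [cyl,box(-.02,.02,.006,.022,.046),box(.02,.03,.003,.016,.024)]
def sil(p,X,yaw,win,k=8):
    u0,v0,w,h=win;m=np.zeros((h*k,w*k),np.uint8);R=Ro.from_euler('z',yaw).as_matrix()
    for q in parts():
        uv=np.array([proj(p,R@v+X) for v in q]);uv=((uv+.5-[u0,v0])*k).astype(np.int32)
        cv2.fillConvexPoly(m,cv2.convexHull(uv),255)
    return cv2.resize(m,(w,h),interpolation=cv2.INTER_AREA)/255.
def dark(img,win,bg=None):
    u0,v0,w,h=win;g=img[v0:v0+h,u0:u0+w].astype(float).mean(2);b=np.percentile(g,85);d=np.percentile(g,3)
    return np.clip((b-g)/(b-d),0,1)
def fit(views,x0,z=0,best=1):
    def cost(q): return sum(((sil(p,np.array([q[0],q[1],z]),q[2]/10,w)-m)**2).sum() for p,w,m in views)
    rs=[]
    for dy in(-.02,-.01,0,.01,.02,):
        i=np.array(x0,float)+[0,0,dy*100*1.5];i0=np.array([i,i+[.005,0,0],i+[0,.005,0],i+[0,0,1]])
        r=minimize(cost,i,method='Nelder-Mead',options=dict(initial_simplex=i0,xatol=1e-4,fatol=.01,maxiter=120));rs.append((r.fun,r.x))
    rs.sort(key=lambda t:t[0]);return rs
E
python3 - <<'E'
from fit import *
S=manip.camera('side');T=manip.camera('top')
s=cv2.imread('pics/side0.png');t=cv2.imread('pics/top0.png')
ws=(270,290,40,42);wt=(374,220,30,32)
vs=(S,ws,dark(s,ws));vt=(T,wt,dark(t,wt))
for v in([vs],[vt],[vs,vt]):
    for f,x in fit(v,[.509,-.132,np.radians(196)*10])[:2]: print(round(f,2),np.round(x[:2],4),np.degrees(x[2]/10))
E
```

```text
14.9 [ 0.5081 -0.1367] 195.44524716927148
14.93 [ 0.5082 -0.1365] 194.4726464667541
18.29 [ 0.5088 -0.1329] 192.487768594302
18.34 [ 0.509  -0.1329] 192.59630993581882
42.88 [ 0.5086 -0.1349] 194.6561003078766
43.17 [ 0.5086 -0.1357] 194.63759657497098
```

Emit:
{"name": "play_rows", "arguments": {"series": [[0.2,[0,-0.18,0.5],0.19],[0.2,[0,0,0.9],0],[0.2,[0,0,0.9],0],[0.2,[0,0,0.7],0],[0.2,[0,0,0.18],0],[0.2,[0,0,0],0],[0.2,[0,0,0],0]], "force": 40}}

```text
clock: 11.3
position: [0.5091, -0.1363, 0.0274]
tcp_rot: [-0.394, 3.115, -0.001]
wrist_force: [0.1, 0.3, 0.4]
width: 0.6
grip_force: 0.0
```

```bash
python3 -c "
from h import *
go([.5086,-.135,.0265],194.5)"
```

```text
clk 11.3 pos [ 0.5091 -0.1363  0.0274] phi -165.6 shift mm [0.2 1.4 0.9] units [0.01 0.06 0.04] yaw -0.01 w 0.5995269868254471 F [0.1 0.3 0.4] j [ 0.02  0.5   0.21  2.06 -0.17  0.6   2.17]
```

Close, lift, and look.

Emit:
{"name": "play_rows", "arguments": {"series": [[-1,[0,0.05,0],0],[-1,[0,0,0],0],[-1,[0,0,0],0],[-1,[0,0,0],0],[-1,[0,0,0],0],[-1,[0,0,0],0],[-1,[0,0,0],0]]}}

```text
clock: 12.18
position: [0.5082, -0.1349, 0.0268]
tcp_rot: [-0.394, 3.117, 0.0]
wrist_force: [-0.1, -0.4, 0.0]
width: 0.134
grip_force: 40.0
```

Emit:
{"name": "play_rows", "arguments": {"series": [[-1,[0,0,-0.5],0],[-1,[0,0,-1],0],[-1,[0,0,-1],0],[-1,[0,0,-1],0],[-1,[0,0,-1],0],[-1,[0,0,-0.3],0],[-1,[0,0,0],0]]}}

```text
clock: 13.05
position: [0.5082, -0.1349, 0.1471]
tcp_rot: [-0.394, 3.116, 0.0]
wrist_force: [-0.0, -0.7, -0.6]
width: 0.133
grip_force: 40.0
```

Run:
```python
from h import *
go([.487,.1905,.16],174)
S=manip.camera('side');T=manip.camera('top')
cv2.imwrite('pics/raw_s1.png',S['frame'][:,:,::-1]);cv2.imwrite('pics/raw_t1.png',T['frame'][:,:,::-1])
b=cv2.resize(S['frame'][250:330,250:330],None,fx=5,fy=5,interpolation=2)
a=cv2.resize(S['frame'][190:240,225:275],None,fx=8,fy=8,interpolation=2)
cv2.imwrite('pics/f.png',np.hstack([a,b])[:,:,::-1])
u=manip.tip_of(S,'lever_grip')[0]['centre'];X=atz(S,u,.088);d=X-[.478,.1115,.09];print('lever',X,np.degrees(np.arctan2(d[1],d[0]))%360)
```

```text
clk 13.05 pos [ 0.5082 -0.1349  0.1471] phi -165.59 shift mm [-60.4 320.4 -12.9] units [-2.42 12.82 -0.52] yaw 2.37 w 0.13294682679907208 F [-0.  -0.7 -0.6] j [-0.03  0.31  0.26  1.98 -0.1   0.86  2.11]
lever [0.4352801  0.09924077 0.088     ] 196.0117647730385
```

View pics/f.png

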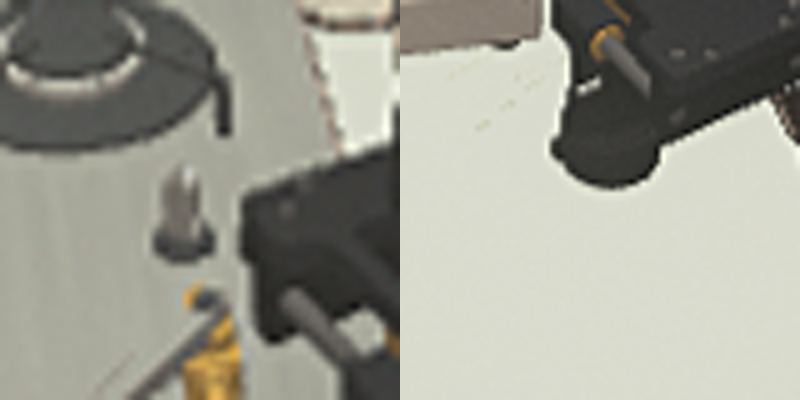

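Emit:
{"name": "play_rows", "arguments": {"series": [[-1,[0,0,-0.3],0.79],[-1,[0,0,-0.3],0.79],[-1,[0,0,0],0.79],[-1,[0.17,0.99,0],0],[-1,[0.17,0.99,0],0],[-1,[0.17,0.99,0],0],[-1,[0.17,0.99,0],0],[-1,[0.17,0.99,0],0],[-1,[0.17,0.99,0],0],[-1,[0.17,0.99,0],0]]}}

```text
clock: 14.45
position: [0.4959, 0.0412, 0.1608]
tcp_rot: [-0.163, -3.135, 0.001]
wrist_force: [0.5, -1.0, -0.7]
width: 0.136
grip_force: 40.0
```

Emit:
{"name": "play_rows", "arguments": {"series": [[-1,[0.17,0.99,0],0],[-1,[0.17,0.99,0],0],[-1,[0.17,0.99,0],0],[-1,[0.17,0.99,0],0],[-1,[0.17,0.99,0.4],0],[-1,[0.17,0.95,0.4],0],[-1,[0,0,0.4],0],[-1,[0,0,0],0],[-1,[0,0,0],0]]}}

```text
clock: 15.58
position: [0.4868, 0.1886, 0.1317]
tcp_rot: [-0.166, -3.137, 0.001]
wrist_force: [-0.7, -1.0, -1.3]
width: 0.133
grip_force: 40.0
```

Run:
```python
from fit import *
go([.4867,.1903,.125],174)
S=manip.camera('side')
p0=manip.observe()['position']
cv2.imwrite('pics/raw_s2.png',S['frame'][:,:,::-1])
# lever angle from d.png pixels
A=atz(S,(235,245.3),.092);B=atz(S,(250.3,228.4),.094);d=A-B;print('lever',A,B,np.degrees(np.arctan2(d[1],d[0]))%360-173.9)
# knob extents at lift pose 1
X=np.array([.5082,-.1349,.1203]);R=Ro.from_euler('z',np.radians(194.4)).as_matrix()
uv=np.array([proj(S,R@v+X) for v in parts()[0]]);print('skirt pred l,r,bottom',uv.min(0),uv.max(0))
X=p0-[0,0,.0268];R=Ro.from_euler('z',np.radians(174)).as_matrix()
uv=np.array([proj(S,R@v+X) for v in parts()[0]]);print('now skirt',uv.min(0),uv.max(0))
b=cv2.resize(S['frame'][170:240,210:290],None,fx=8.5,fy=8.5,interpolation=2)
cv2.imwrite('pics/g.png',b[:,:,::-1])
```

```text
clk 15.57 pos [0.4868 0.1886 0.1317] phi 173.93 shift mm [0.3 1.7 6.7] units [0.01 0.07 0.27] yaw -0.01 w 0.132671170318866 F [-0.7 -1.  -1.3] j [-0.6   0.33  0.18  2.   -0.08  0.82  1.09]
lever [0.41985477 0.05275747 0.092     ] [0.47498425 0.10692534 0.094     ] 50.59591782212823
skirt pred l,r,bottom [280.91782274 265.57188722] [301.73594    287.51707653]
now skirt [238.66212307 197.18084091] [255.00122149 212.55474115]
```

View pics/g.png

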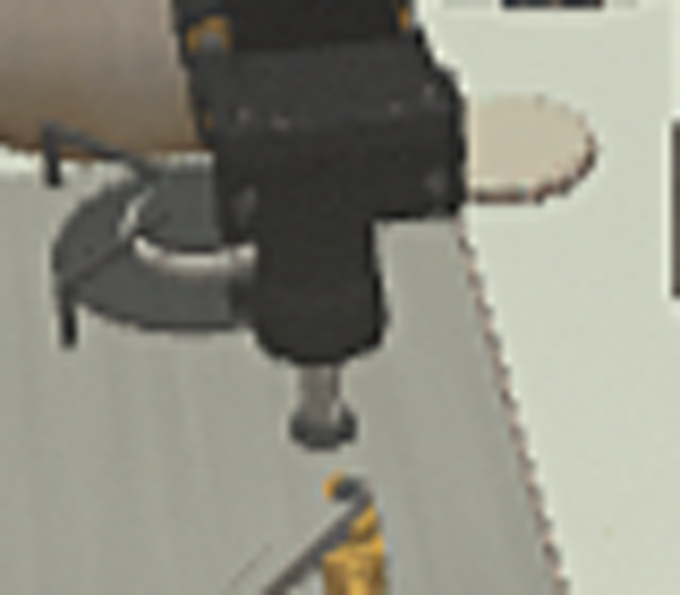

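Emit:
{"name": "play_rows", "arguments": {"series": [[-1,[0,0.07,0.2],0],[-1,[0,0,0.2],0],[-1,[0,0,0.15],0],[-1,[0,0,0.1],0],[-1,[0,0,0],0]]}}

```text
clock: 16.25
position: [0.4865, 0.1915, 0.1153]
tcp_rot: [-0.163, -3.137, 0.0]
wrist_force: [-0.2, 0.1, 0.1]
width: 0.135
grip_force: 40.0
```

```bash
python3 -c "
from h import *
go([.4871,.1903,.1008],174)"
```

```text
clk 16.25 pos [0.4865 0.1915 0.1153] phi 174.04 shift mm [-0.7 -1.2 14.5] units [-0.03 -0.05  0.58] yaw 0.0 w 0.1352490638701957 F [-0.2  0.1  0.1] j [-0.6   0.35  0.17  2.01 -0.08  0.79  1.09]
```

Emit:
{"name": "play_rows", "arguments": {"series": [[-1,[0,-0.03,0.08],0],[-1,[0,0,0.08],0],[-1,[0,0,0],0]]}}

```text
clock: 16.62
position: [0.4858, 0.191, 0.1116]
tcp_rot: [-0.163, -3.136, -0.0]
wrist_force: [-3.5, 0.6, 4.4]
width: 0.133
grip_force: 40.0
```

Emit:
{"name": "play_rows", "arguments": {"series": [[-1,[0.05,0,0],0],[-1,[0,0,0],0],[-1,[0,0,0.06],0],[-1,[0,0,0],0]]}}

```text
clock: 17.12
position: [0.4854, 0.191, 0.1101]
tcp_rot: [-0.163, -3.137, -0.0]
wrist_force: [-3.0, 0.9, 4.8]
width: 0.136
grip_force: 40.0
```

```bash
python3 -c "
from h import *
go([.4871,.1903,.1008],174);print(manip.observe()['torque'])"
```

```text
clk 17.12 pos [0.4854 0.191  0.1101] phi 174.04 shift mm [-1.7 -0.6  9.3] units [-0.07 -0.02  0.37] yaw 0.0 w 0.13594455018424553 F [-3.   0.9  4.8] j [-0.59  0.36  0.17  2.02 -0.09  0.78  1.09]
[0.05139337 0.77849513 0.01178644]
```

Emit:
{"name": "play_rows", "arguments": {"series": [[-1,[0.05,0,0.06],0],[-1,[0,0,0.06],0],[-1,[0,0,0],0]]}}

```text
clock: 17.5
position: [0.4853, 0.1911, 0.1078]
tcp_rot: [0.164, 3.135, 0.001]
wrist_force: [-2.0, -0.0, 7.5]
width: 0.135
grip_force: 40.0
```

```bash
python3 -c "
from h import *
go([.4871,.1903,.1008],174);print(manip.observe()['torque'])"
```

```text
clk 17.5 pos [0.4853 0.1911 0.1078] phi 174.03 shift mm [-1.9 -0.6  7. ] units [-0.08 -0.03  0.28] yaw 0.0 w 0.13499387014214545 F [-2.  -0.   7.5] j [-0.6   0.36  0.17  2.02 -0.09  0.77  1.09]
[-0.16834211  0.5889309  -0.00381904]
```

Emit:
{"name": "play_rows", "arguments": {"series": [[-1,[0.02,0,0],-0.4],[-1,[0,0,0],0],[-1,[0,0,0],0]]}}

```text
clock: 17.88
position: [0.4849, 0.1907, 0.1074]
tcp_rot: [0.071, 3.138, 0.0]
wrist_force: [0.9, -1.1, 4.7]
width: 0.133
grip_force: 40.0
```

```bash
python3 -c "
from h import *
go([.4871,.1903,.1008],174);print(manip.observe()['torque'])"
```

```text
clk 17.88 pos [0.4849 0.1907 0.1074] phi 177.4 shift mm [-2.2 -0.3  6.6] units [-0.09 -0.01  0.26] yaw 0.4 w 0.1334830886447301 F [ 0.9 -1.1  4.7] j [-0.58  0.36  0.16  2.02 -0.08  0.77  1.15]
[-0.42359386 -0.20021029  0.05925824]
```

Emit:
{"name": "play_rows", "arguments": {"series": [[-1,[0,0,0],0.8],[-1,[0,0,0],0],[-1,[0,0,0],0]]}}

```text
clock: 18.25
position: [0.4848, 0.1909, 0.1074]
tcp_rot: [0.255, 3.129, 0.0]
wrist_force: [3.0, -2.4, 4.9]
width: 0.129
grip_force: 40.0
```

```bash
python3 -c "
from h import *
go([.4871,.1903,.1008],174);print(manip.observe()['torque'])"
```

```text
clk 18.25 pos [0.4848 0.1909 0.1074] phi 170.67 shift mm [-2.4 -0.3  6.6] units [-0.09 -0.01  0.26] yaw -0.39 w 0.12932945380913152 F [ 3.  -2.4  4.9] j [-0.61  0.36  0.18  2.02 -0.09  0.77  1.04]
[-0.55665632 -0.6009924   0.03025185]
```

Emit:
{"name": "play_rows", "arguments": {"series": [[-1,[-0.03,-0.03,0],-0.5],[-1,[0,0,0.06],0],[-1,[0,0,0.06],0],[-1,[0,0,0],0]]}}

```text
clock: 18.75
position: [0.485, 0.1907, 0.1046]
tcp_rot: [0.139, 3.137, 0.002]
wrist_force: [1.0, -2.0, 7.9]
width: 0.14
grip_force: 40.0
```

```bash
python3 -c "
from h import *
go([.4871,.1903,.1008],174);print(manip.observe()['torque'])"
```

```text
clk 18.75 pos [0.485  0.1907 0.1046] phi 174.93 shift mm [-2.1 -0.2  3.8] units [-0.08 -0.01  0.15] yaw 0.11 w 0.13979025278082222 F [ 1.  -2.   7.9] j [-0.59  0.36  0.17  2.02 -0.09  0.76  1.11]
[-0.33749012 -0.28712919  0.02890149]
```

Emit:
{"name": "play_rows", "arguments": {"series": [[-1,[0,-0.03,0.06],-0.2],[-1,[0,0,0.06],0.3],[-1,[0,0,0.06],-0.2],[-1,[0,0,0],0]]}}

```text
clock: 19.25
position: [0.4851, 0.1907, 0.1007]
tcp_rot: [0.114, 3.137, 0.003]
wrist_force: [-0.0, -0.8, 11.0]
width: 0.134
grip_force: 40.0
```

```bash
python3 -c "
from h import *
go([.4871,.1903,.1008],174);print(manip.observe()['torque'])
S=manip.camera('side')
cv2.imwrite('pics/h.png',cv2.resize(S['frame'][170:240,210:290],None,fx=8.5,fy=8.5,interpolation=2)[:,:,::-1])"
```

```text
clk 19.25 pos [0.4851 0.1907 0.1007] phi 175.83 shift mm [-2.  -0.3 -0.1] units [-0.08 -0.01 -0.01] yaw 0.21 w 0.13397428060667846 F [-0.  -0.8 11. ] j [-0.59  0.37  0.16  2.03 -0.09  0.75  1.13]
[-0.05100464 -0.09242126  0.04484325]
```

View pics/h.png

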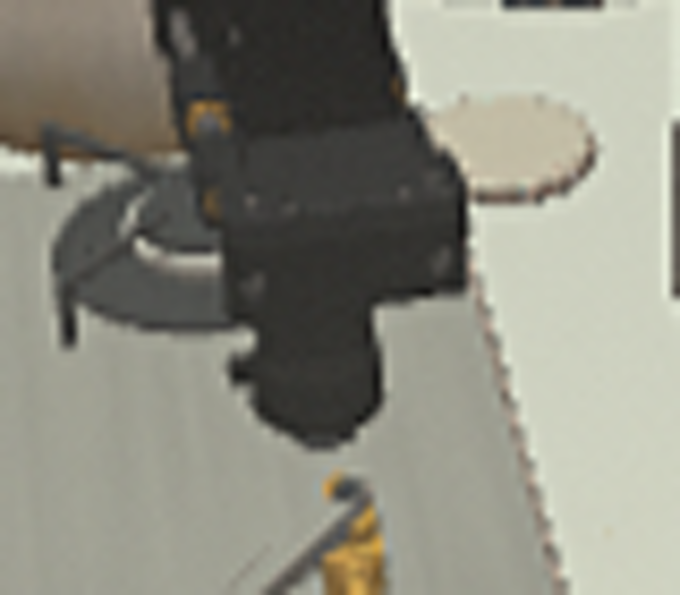

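Emit:
{"name": "play_rows", "arguments": {"series": [[-1,[0,-0.02,0.08],-0.2],[-1,[0,0,0.08],0.2],[-1,[0,0,0.06],0],[-1,[0,0,0],0]], "force": 55}}

```text
clock: 19.8
position: [0.4852, 0.1907, 0.0956]
tcp_rot: [0.114, 3.137, 0.005]
wrist_force: [-0.1, -0.3, 12.6]
width: 0.133
grip_force: 55.0
```

```bash
python3 -c "
from h import *
go([.4871,.1903,.0948],174);print(manip.observe()['torque'])"
```

```text
clk 19.8 pos [0.4852 0.1907 0.0956] phi 175.83 shift mm [-1.9 -0.3  0.8] units [-0.08 -0.01  0.03] yaw 0.21 w 0.13252703481726305 F [-0.1 -0.3 12.6] j [-0.58  0.37  0.16  2.03 -0.09  0.74  1.13]
[0.1450411  0.0615026  0.10688295]
```

Emit:
{"name": "play_rows", "arguments": {"series": [[-1,[0,0,0.06],0],[-1,[0,0,0.06],0],[-1,[0,0,0],0],[-1,[0,0,0],0]]}}

```text
clock: 20.3
position: [0.4854, 0.1908, 0.0941]
tcp_rot: [0.114, 3.137, 0.005]
wrist_force: [-4.1, -1.4, 23.7]
width: 0.131
grip_force: 55.0
```

```bash
python3 -c "
from h import *
go([.4871,.1903,.0948],174);print(manip.observe()['torque'])
S=manip.camera('side')
cv2.imwrite('pics/i.png',cv2.resize(S['frame'][170:240,210:290],None,fx=8.5,fy=8.5,interpolation=2)[:,:,::-1])"
```

```text
clk 20.3 pos [0.4854 0.1908 0.0941] phi 175.82 shift mm [-1.7 -0.3 -0.7] units [-0.07 -0.01 -0.03] yaw 0.21 w 0.13055324868038903 F [-4.1 -1.4 23.7] j [-0.58  0.38  0.16  2.03 -0.09  0.74  1.13]
[-0.25605219  0.84598736  0.06568813]
```

View pics/i.png

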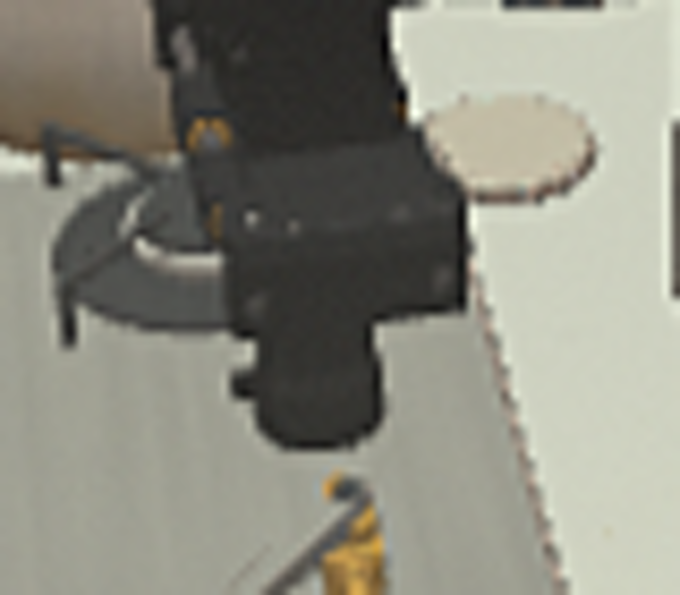

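Run:
```python
from fit import *
S=manip.camera('side');R=Ro.from_euler('z',np.radians(175.8)).as_matrix()
for X in ([.4868,.1886,.1049],):
    uv=np.array([proj(S,Ro.from_euler('z',np.radians(173.9)).as_matrix()@v+X) for v in parts()[0]]);print('g (seen bottom 362) pred',(uv.max(0)-[210,170]+.5)*8.5)
for z in(.066,.068,.070,.072):
    X=np.array([.4854,.1908,z])
    uv=np.array([proj(S,R@v+X) for v in parts()[0]]);n=np.array([proj(S,R@v+X) for v in parts()[2]])
    f=lambda a:np.round((a-[210,170]+.5)*8.5)
    print(z,'skirt l',f(uv.min(0)),'r,b',f(uv.max(0)),'nose top-left',f(n.min(0)),f(n.max(0)))
w=(230,205,28,22)
```

```text
g (seen bottom 362) pred [386.48035012 367.05468131]
0.066 skirt l [249. 326.] r,b [385. 456.] nose top-left [228. 363.] [261. 396.]
0.068 skirt l [249. 322.] r,b [385. 452.] nose top-left [227. 359.] [260. 392.]
0.07 skirt l [248. 317.] r,b [385. 447.] nose top-left [227. 354.] [260. 387.]
0.072 skirt l [248. 312.] r,b [384. 442.] nose top-left [227. 349.] [260. 382.]
```

Run:
```python
from h import *
S=manip.camera('side')
for th in('lever_grip','tap_pivot'): print(th,[(np.round(x['centre'],1),atz(S,x['centre'],.088).round(4),round(x['score'],2)) for x in manip.tip_of(S,th)[:2]])
for a in(38,45,52):
    for r in(.05,.075):
        t=np.radians(173.9+a);print(a,r,np.round((np.array(proj(S,[.478+r*np.cos(t),.1112+r*np.sin(t),.094]))),1),end=' ')
print(manip.observe()['wrist_force'],manip.observe()['clock'])
cv2.imwrite('pics/j.png',cv2.resize(S['frame'][220:260,225:265],None,fx=14,fy=14,interpolation=2)[:,:,::-1])
```

```text
lever_grip [(array([237.3, 237.8]), array([0.4333, 0.0856, 0.088 ]), 0.66)]
tap_pivot [(array([250.9, 231.6]), array([0.4747, 0.1002, 0.088 ]), 0.69)]
38 0.05 [238.1 236.1] 38 0.075 [231.3 240.7] 45 0.05 [239.8 237. ] 45 0.075 [233.9 242. ] 52 0.05 [241.7 237.7] 52 0.075 [236.8 243.2] [-3.58938002 -1.24511755 24.5363867 ] 20.55
```

View pics/j.png

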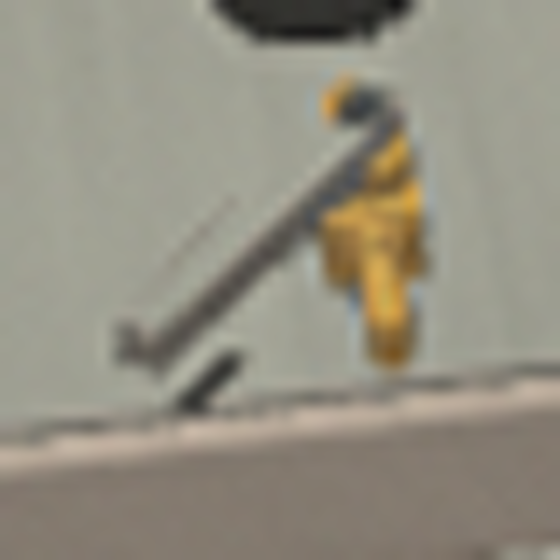

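```bash
python3 -c "
from plant import manip
print(manip.sign_off())"
```

```text
the job is handed in; nothing more can be done
None
```

I handed the job in at about 20.6 s of the 51 s. By my measurements the tap lever is at about 45°, and the knob is home on the spindle, flat to flat, held pressed against the stop with about 24 N; the hand-in gave no verdict.

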